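# Refill the stapling machine and refit its bay cover

### The job

Lay the box of staples flat in the open bay of the grey stapling machine, then put the bay's blue cover back on: hook its front lip under the overhang at the bay's front while the cover is tilted, swing it down and press until the latch snaps over its rear edge and it lies flat. Let go of everything, and leave the things round about where they are.

Things in the scene. Friction and masses are not known exactly. Their poses are not given: they have to be found in the camera images.
- machine: grey desktop stapling machine, fixed to the worktop, 170 x 114, 78 mm high. Origin on its underside below the bay; x from its low front (turned to the robot's near left) to its tower, y to its left, z up. Sizes in mm in this frame. Rim on which the cover rests: z 34; side walls |y| 52..57, rear rim x 50..58. Tower: x 58..94, upright front face, 78 high
- slot (a point): middle of the slot's opening: machine x -56, y 0, z 37 mm; axes as the machine. Slot: between the lower edge of the overhang (plate x -76..-60, z 40..46) and the upper edge of the sill (x -52..-48, top z 34). Under the overhang a hollow, x -72..-52, |y| < 48, floor z 3. The tower keeps the cover from sliding in flat; tilted 25 to 35 degrees (rear up) it goes in
- bay (a point): centre of the bay floor: machine x 1, y 0, z 3 mm. Open bay: x -48..50, |y| < 52 mm, from z 3 up to the rim at z 34
- latch (a joint): yellow spring latch, 30 mm wide, in the tower's face at y 0; slides along machine x: 0 = sprung out, at most 0.009 m = pushed back. Its nose reaches to x 52.5 mm, underside z 38.8, with a ramp on top up to z 52. The cover's rear edge pushes it back on the way down (roughly 3 to 6 N) and it then snaps out over the cover
- cover: loose blue plate, 4 mm thick, 0.13 kg, lying flat, right side up. Origin on its underside below the middle of the dark grip fin. Plate x -51..58, |y| < 55 mm; front lip x -68..-51, |y| < 45. Upright fin: 60 mm along x, 16 thick along y, top z 30. Seated: axes as the machine, origin at machine x -2, y 0, z 34 mm (play 2 mm in x, 3 in y)
- lip (a point): middle of the front edge of the cover's lip: cover frame x -68, y 0, z 2 mm
- tail (a point): middle of the cover's rear edge: cover frame x 58, y 0, z 2 mm
- staple_box: closed carton of staples lying flat, 41 (x) x 74 (y) x 27 (z) mm, 0.19 kg, origin at the centre of its underside
- glue: bystander: glue stick lying, 28 x 95 x 28 mm
- inkpad: bystander: closed dark blue ink pad, 66 x 98 x 16 mm
- marker: bystander: grey marker lying, 16 x 125 x 18 mm
Things that resemble listed ones, but are neither listed nor needed, are in the scene too. Leave any yellow look-alike of the staple_box alone.

How it is judged:
On the way, in this order (a step that is already met when the one before it is completed fails the run):
1. the staple box lies in the bay (x of staple_box in the frame of bay between -0.035 and 0.035 m and y of staple_box in the frame of bay between -0.037 and 0.037 m and z of staple_box in the frame of bay below 0.004 m and angle between staple_box's own z axis and vertical below 0.06 rad and contact force between the fingers and staple_box below 0.2 N), for 0.2 s.
2. the cover's lip is under the overhang while the cover is still tilted at least 7 degrees (x of lip in the frame of slot between -0.017 and -0.005 m and y of lip in the frame of slot between -0.006 and 0.006 m and z of lip in the frame of slot below 0.003 m and angle between cover's own z axis and vertical above 0.12 rad and z of tail in the frame of slot above 0.01 m), for 0.1 s.
At the end, for the whole second after the job is handed in: The staple box lies flat on the bay floor. The cover lies flat on the rim (within 1.7 degrees), its lip at least 4 mm under the overhang, its rear edge held down below the latch, which has sprung out again to within 2 mm. All is at rest (x of staple_box in the frame of bay between -0.035 and 0.035 m and y of staple_box in the frame of bay between -0.037 and 0.037 m and z of staple_box in the frame of bay below 0.004 m and angle between staple_box's own z axis and vertical below 0.06 rad and x of lip in the frame of slot between -0.018 and -0.008 m and y of lip in the frame of slot between -0.006 and 0.006 m and z of lip in the frame of slot between -0.003 and 0.002 m and z of tail in the frame of slot between -0.003 and 0.0012 m and angle between cover's own z axis and vertical below 0.03 rad and value of joint latch below 0.002 m and linear speed of each of cover, staple_box below 0.01 m/s); the robot touches nothing.
It fails at once if a bystander is shifted by more than 25 mm (distance of any of glue, inkpad, marker from where it was at the start of the episode above 0.025 m).
It also fails if it takes over 64 s, if anything falls off the work surface, if the arm or the gripper's body presses on something with over 40 N, if the wrist force passes 120 N, or if a joint passes its speed limit or range.

### The arm

A 6-joint arm with a two-finger parallel gripper is mounted at the origin on a cart in front of the work surface, level with it; the furniture and walls round the work are solid. World frame = base frame: x ahead of the robot, y to its left, z up, the work surface at z = 0. Lengths are in m, angles in rad, forces in N, time in s.
With the tool pointing down it reaches from about 0.325 to 0.9 m from the base axis. Payload 6.1 kg.
Tool frame: the origin (TCP) lies at the very end of the fingers, on their centre line; the grasp point (between the pads) lies 19 mm behind it; z points along the fingers, y is the direction in which the jaws open and shut (so a half turn about z gives the same grasp; the last joint's range is limited). The gripper opens to 87 mm and grips with 3 to 60 N. Pads are 19 mm wide; open, the fingers measure 117 mm over their backs; the gripper's body (75 mm by 190 mm) begins 51 mm behind the grasp point.
Start: joints at [-1.356, 0.22, 1.526, -0, 1.395, -0.126], TCP at [0.209, -0.589, 0.223] pointing down, gripper open.
Joint ranges: [-2.98, 2.98], [-0.91, 2.08], [0.09, 2.57], [-1.24, 4.39], [0.2, 2.65], [-2.68, 2.68]. Speed limits (rad/s): [2.57, 2.57, 3.01, 3.14, 3.14, 3.14].

### API

Orientations are given as a rotation vector (axis times angle).
In Python, from rig import arm, effector, planner, viewer, workorder, masks_of, place_of, telemetry gives the robot as it stands. Calls block until the motion is done:
- arm.movep(position, orientation): joint-space move of the TCP to a pose.
- arm.move_linear(position, frame=None, velocity=0.15, force_limit=None): straight line of the TCP; frame=None keeps the orientation; velocity is the mean speed in m/s. With force_limit (N) it stops when the force on the tool has changed by that much, and returns True; else False.
- arm.move_joints(angles): joint-space move.
- effector.command_gripper(opening): finger opening in m; the grip force is fixed at half the most; returns when the fingers have stopped.
- arm.dwell(seconds).
- planner.solve_ik(position, orientation): joint angles nearest the present ones, or None.
- viewer.capture(name): name is "scene" or "side" or "wrist"; returns a dict with "image" (400x640x3 uint8, red, green, blue), "depth" (400x640 float32, m along the optical axis (not along the pixel's ray), 0 where there is no reading), "fx", "fy", "cx", "cy" (pixels), "rvec" (rotation vector, rad) and "tvec" (3), from world to camera coordinates, as OpenCV has them. Camera axes: x right, y down, z forward; pixel columns grow to the right and rows downward; lengths in m; the calibration is good to about 2 mm. The wrist camera is an equidistant fisheye: a pixel r from the principal point sees the ray r / f radians off the axis. A picture is of the moment at which its call begins.
A pose or a line that the arm cannot do raises arm.Unreachable and nothing moves.
- workorder.sign_off(): hands the job in, once; it reports no verdict.
Trained networks look in a picture, given as the dict that the camera call returned (one of the last four; its "shot" number tells which), for a name from the list of things; names that differ only in an ending like _2 or _b are one class to them, and where a whole thing is asked for, a point or a joint stands for the part that bears it (a point fixed in the world has none). Each returns a list of dicts, best first, with "score" (0 to 1); they miss things now and then, are a little off and sometimes report something else, mostly with a low value. They report only what shows in the picture. A call takes as long as a camera call. They do not tell look-alikes from the thing itself.
- masks_of(target, picture): "region" (400x640 bool, what is visible of it) and "box" ([left, top, right, bottom] in pixels, round what is visible of it).
- place_of(target, picture): "at" ([column, row] in pixels: a listed point, or the origin of a listed thing).
Readings, each from a call of its own:
- telemetry.read_clock(): time.
- telemetry.read_joint_positions(): joint angles.
- telemetry.read_qvel(): joint speeds.
- telemetry.read_joint_torque(): joint torques, N m.
- telemetry.read_tool_pos(): TCP position.
- telemetry.read_orientation(): TCP orientation.
- telemetry.read_force(): force on the tool from outside, world axes, zero at the start.
- telemetry.read_torque(): the same for the moment, N m.
- telemetry.read_width(): finger opening in m.
Only numpy, scipy, OpenCV 4.12 (cv2) and the standard library are available. Lean on these libraries where they do the work, as an engineer would, in place of code of your own. Each camera call takes 0.05 s, during which the arm holds its last target.

## Working session

There is one attempt and no reset: what is moved stays moved. The work goes in short steps, each a Python script; the robot and the scene stay as the last script left them, time stands still between calls to the robot, and variables do not carry over. Pictures are saved under pics/ and viewed, and the job is handed in when it is done.

```bash
ls; mkdir -p pics
cat > h.py <<'E'
import numpy as np, cv2
from scipy.spatial.transform import Rotation as R
from rig import arm, effector, planner, viewer, workorder, masks_of, place_of, telemetry
def save(p,name,box=None,scale=1):
    im=p["image"][:,:,::-1]
    if box: im=im[box[1]:box[3],box[0]:box[2]]
    if scale!=1: im=cv2.resize(im,None,fx=scale,fy=scale,interpolation=cv2.INTER_CUBIC)
    cv2.imwrite("pics/"+name+".png",im)
def cloud(p):
    d=p["depth"];v,u=np.mgrid[0:d.shape[0],0:d.shape[1]]
    c=np.stack([(u-p["cx"])/p["fx"]*d,(v-p["cy"])/p["fy"]*d,d],-1)
    Rm=R.from_rotvec(p["rvec"]).as_matrix()
    w=(c-np.asarray(p["tvec"]))@Rm
    w[d<=0]=np.nan
    return w
def ray_at_z(p,uv,z):
    Rm=R.from_rotvec(p["rvec"]).as_matrix()
    o=-Rm.T@np.asarray(p["tvec"]); d=Rm.T@np.array([(uv[0]-p["cx"])/p["fx"],(uv[1]-p["cy"])/p["fy"],1])
    return o+d*(z-o[2])/d[2]
E
python3 - <<'E'
from h import *
import pickle
for n in("scene","side","wrist"):
    p=viewer.capture(n); save(p,n+"0"); pickle.dump(p,open(n+"0.pkl","wb"))
    print(n,p["fx"],p["cx"],p["cy"],-R.from_rotvec(p["rvec"]).as_matrix().T@p["tvec"])
    if n!="wrist":
        for t in("machine","slot","bay","latch","cover","lip","tail","staple_box","glue","inkpad","marker"):
            print(t,[(np.round(x["at"]),round(x["score"],2)) for x in place_of(t,p)])
            if t in("machine","cover","staple_box"): print("  ",[(x["box"],round(x["score"],2)) for x in masks_of(t,p)])
print(telemetry.read_clock())
E
```

```text
pics
scene 366.7968488652088 322.06316183566344 198.52353281681215 [0.00739534 0.62920284 0.63321072]
machine [(array([410., 179.]), 0.61)]
   [([386.0, 133.8, 444.0, 202.4], 0.64)]
slot [(array([413., 178.]), 0.78)]
bay [(array([413., 173.]), 0.87)]Traceback (most recent call last):
  File "<stdin>", line 8, in <module>
ValueError: it knows: bay, cover, glue, inkpad, lip, machine, marker, slot, staple_box, tail
```

Run:
```python
from h import *
import pickle
for n in("scene","side","wrist"):
    p=viewer.capture(n); save(p,n+"0"); pickle.dump(p,open(n+"0.pkl","wb"))
    print(n,p["fx"],p["cx"],p["cy"],-R.from_rotvec(p["rvec"]).as_matrix().T@p["tvec"])
    if n!="wrist":
        W=cloud(p)
        for t in("machine","slot","bay","cover","lip","tail","staple_box","glue","inkpad","marker"):
            print(t,[(np.round(x["at"]),round(x["score"],2),W[int(x["at"][1]),int(x["at"][0])].round(3)) for x in place_of(t,p)])
            if t in("machine","cover","staple_box"): print("  ",[(x["box"],round(x["score"],2)) for x in masks_of(t,p)])
print(telemetry.read_clock())
```

```text
scene 366.7968488652088 322.06316183566344 198.52353281681215 [0.00739534 0.62920284 0.63321072]
machine [(array([409., 177.]), 0.6, array([0.54 , 0.039, 0.002]))]
   [([386.4, 135.4, 441.9, 203.4], 0.73)]
slot [(array([415., 183.]), 0.84, array([0.478, 0.086, 0.047]))]
bay [(array([413., 177.]), 0.59, array([0.531, 0.034, 0.006]))]
cover [(array([346., 235.]), 0.71, array([0.44 , 0.315, 0.029]))]
   [([316.8, 216.3, 372.3, 263.1], 0.87), ([388.4, 132.9, 444.5, 201.7], 0.59)]
lip [(array([353., 256.]), 0.7, array([0.401, 0.319, 0.004]))]
tail [(array([338., 216.]), 0.58, array([0.524, 0.28 , 0.   ]))]
staple_box [(array([317., 182.]), 0.92, array([0.63 , 0.276, 0.027])), (array([340., 161.]), 0.86, array([0.685, 0.166, 0.014])), (array([419., 181.]), 0.7, array([0.479, 0.072, 0.047]))]
   [([300.2, 172.5, 332.4, 192.5], 0.87), ([328.4, 148.9, 358.3, 170.4], 0.84)]
glue [(array([265., 210.]), 0.59, array([0.603, 0.431, 0.03 ]))]
inkpad [(array([278., 282.]), 0.85, array([0.418, 0.492, 0.016]))]
marker [(array([236., 256.]), 0.65, array([0.531, 0.538, 0.007]))]
side 381.44201802406167 
[... 388 characters left out ...]
5]))]
cover [(array([356., 230.]), 0.65, array([0.456, 0.316, 0.014]))]
   [([321.7, 211.5, 390.2, 254.2], 0.66)]
lip [(array([378., 240.]), 0.89, array([0.402, 0.328, 0.006])), (array([345., 168.]), 0.17, array([0.521, 0.115, 0.047]))]
tail []
staple_box [(array([285., 211.]), 0.97, array([0.635, 0.299, 0.022])), (array([277., 181.]), 0.58, array([0.699, 0.176, 0.016]))]
   [([264.8, 167.2, 290.2, 185.3], 0.92), ([268.7, 190.8, 300.1, 219.6], 0.87)]
glue [(array([272., 255.]), 0.85, array([0.613, 0.444, 0.021]))]
inkpad [(array([355., 293.]), 0.96, array([0.424, 0.497, 0.018]))]
marker []
wrist 309.70691628693146 319.5940703139391 195.47573827526472 [ 0.28141389 -0.56281751  0.3850651 ]
1.7
```

```bash
ls pics
```

```text
scene0.png
side0.png
wrist0.png
```

View pics/scene0.png

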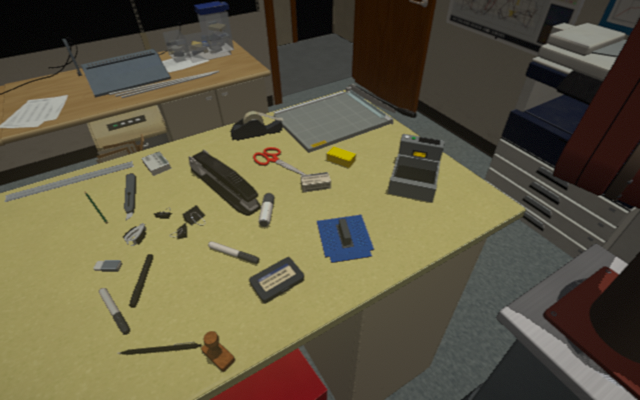

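View pics/side0.png

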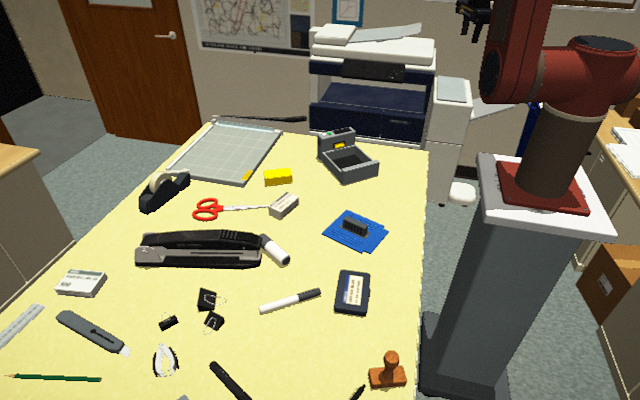

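View pics/wrist0.png

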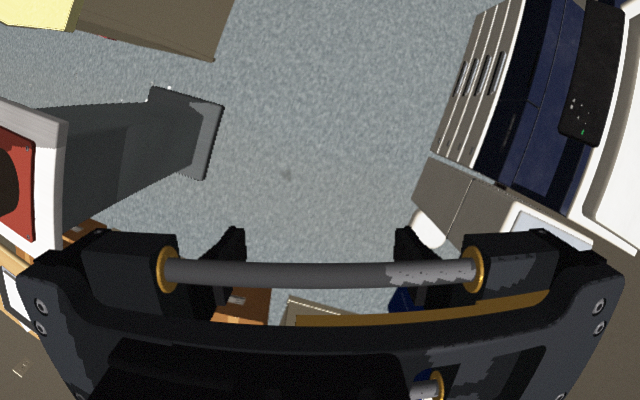

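Run:
```python
from h import *
import pickle
p=pickle.load(open("scene0.pkl","rb")); save(p,"c1",(290,120,450,270),4.0)
im=cv2.imread("pics/c1.png"); 
p=pickle.load(open("side0.pkl","rb")); save(p,"c2",(240,110,400,260),4.0)
for n in("scene","side"):
    p=pickle.load(open(n+"0.pkl","rb")); W=cloud(p)
    # table height
    m=(W[...,0]>.35)&(W[...,0]<.8)&(W[...,1]>0)&(W[...,1]<.6)&(abs(W[...,2])<.008)
    print(n,np.median(W[m][:,2]))
    # carton
    m=(abs(W[...,0]-.64)<.07)&(abs(W[...,1]-.28)<.07)&(W[...,2]>.022)&(W[...,2]<.04)
    q=W[m]; print("carton",len(q),np.median(q[:,2]),cv2.minAreaRect((q[:,:2]*1000).astype(np.float32)))
    m=(abs(W[...,0]-.45)<.09)&(abs(W[...,1]-.31)<.09)&(W[...,2]>.02)&(W[...,2]<.045)
    q=W[m]; print("fin",len(q),np.median(q[:,2]),cv2.minAreaRect((q[:,:2]*1000).astype(np.float32)))
    hsv=cv2.cvtColor(p["image"],cv2.COLOR_RGB2HSV)
    m=(abs(W[...,0]-.45)<.12)&(abs(W[...,1]-.31)<.12)&(hsv[...,0]>95)&(hsv[...,0]<125)&(hsv[...,1]>120)&(W[...,2]<.012)
    q=W[m]; print("plate",len(q),np.median(q[:,2]),cv2.minAreaRect((q[:,:2]*1000).astype(np.float32)))
    m=(W[...,0]>.4)&(W[...,0]<.75)&(W[...,1]>-.1)&(W[...,1]<.15)&(W[...,2]>.0)&(W[...,2]<.1)
    for lo,hi in((.025,.037),(.041,.05),(.07,.085)):
        q=W[m&(W[...,2]>lo)&(W[...,2]<hi)]; print("mach",lo,len(q),np.median(q[:,2]),cv2.minAreaRect((q[:,:2]*1000).astype(np.float32)))
```

```text
scene 0.0007126750950838653
carton 320 0.027102902140870938 ((644.2857666015625, 268.568603515625), (73.719970703125, 44.03165817260742), 70.18611907958984)
fin 178 0.029856300959539776 ((457.9877624511719, 303.2401123046875), (16.57489013671875, 61.762691497802734), 68.50859069824219)
plate 1514 0.004676726511658147 ((453.02752685546875, 306.2339172363281), (105.6123046875, 124.87152099609375), 69.5868911743164)
mach 0.025 587 0.031930630607812975 ((590.4444580078125, 98.26583862304688), (295.613525390625, 140.9649658203125), 40.46635437011719)
mach 0.041 403 0.04602068234430482 ((521.8474731445312, 39.07756042480469), (113.5787353515625, 142.51788330078125), 40.57827377319336)
mach 0.07 445 0.0780460392053509 ((622.1639404296875, -72.28861999511719), (112.6129379272461, 178.80551147460938), 44.01457595825195)
side 0.0016700507930959077
carton 352 0.028273063246981204 ((646.35595703125, 271.23529052734375), (76.33477783203125, 41.607574462890625), 69.87721252441406)
fin 198 0.030231867036934094 ((459.75946044921875, 307.5072937011719), (18.656518936157227, 59.254539489746094), 70.548583984375)
plate 1253 0.005661418073086907 ((454.259033203125, 309.4115905761719), (111.0948257446289, 124.03945922851562), 68.88854217529297)
mach 0.025 535 0.031071112206107993 ((594.1688842773438, 86.68121337890625), (280.07672119140625, 163.86660766601562), 38.724342346191406)
mach 0.041 306 0.046871720058783324 ((531.8162231445312, 33.68824005126953), (114.30652618408203, 166.1396484375), 41.04838943481445)
mach 0.07 355 0.07913962701042633 ((630.3455810546875, -71.06124877929688), (113.54914855957031, 191.02525329589844), 45.68309783935547)
```

View pics/c1.png

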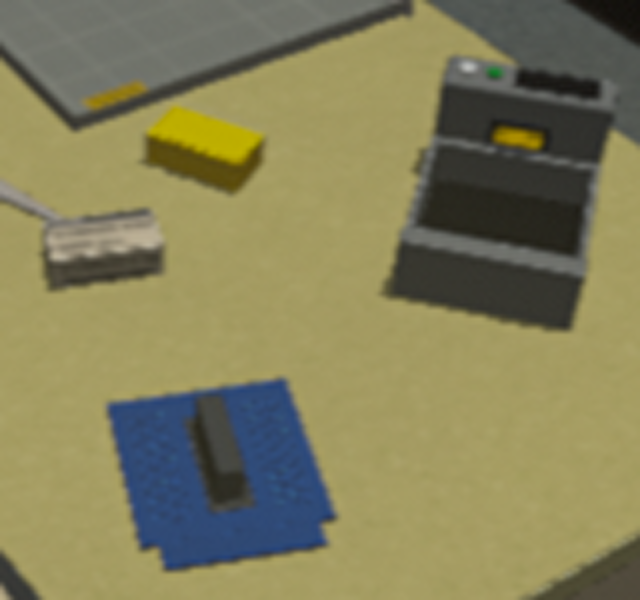

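View pics/c2.png

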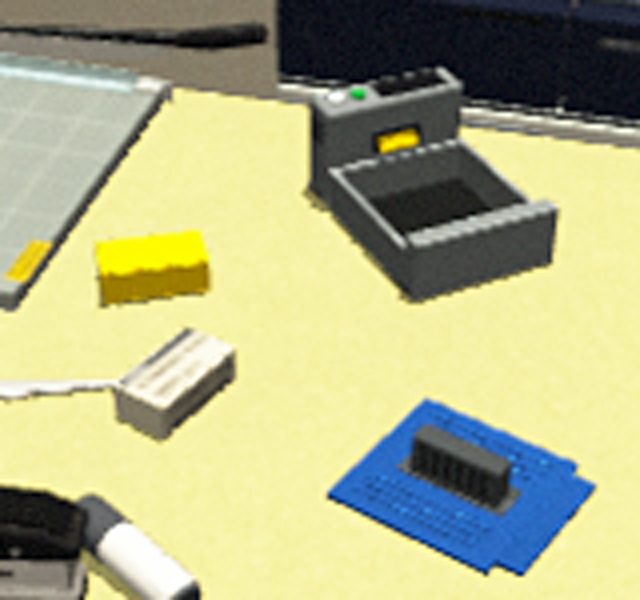

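Run:
```python
from h import *
import pickle
from scipy.optimize import minimize
# height model in machine frame
def dist(P,th):
    c,s=np.cos(th[2]),np.sin(th[2]); d=P[:,:2]-th[:2]
    x=c*d[:,0]+s*d[:,1]; y=-s*d[:,0]+c*d[:,1]; z=P[:,2]
    boxes=[(-76,-60,-57,57,0,46),(58,94,-57,57,0,78),(50,58,-57,57,0,34),(-60,58,52,57,0,34),(-60,58,-57,-52,0,34),(-52,-48,-52,52,0,34),(-48,50,-52,52,-1,3),(-76,94,-57,57,-1,0)]
    best=np.full(len(P),9.)
    for b in boxes:
        b=np.array(b)/1000; h=[(b[1]-b[0])/2,(b[3]-b[2])/2,(b[5]-b[4])/2]; ce=[(b[0]+b[1])/2,(b[2]+b[3])/2,(b[4]+b[5])/2]
        q=np.stack([abs(x-ce[0])-h[0],abs(y-ce[1])-h[1],abs(z-ce[2])-h[2]],-1)
        sd=np.linalg.norm(np.maximum(q,0),axis=1)+np.minimum(q.max(1),0)
        best=np.minimum(best,abs(sd))
    return best
def cost(th,P): 
    d=dist(P,th); return np.mean(np.minimum(d,.008)**2/(.003**2))
for n in("scene","side","both"):
    Ps=[]
    for m_ in (("scene","side") if n=="both" else (n,)):
        p=pickle.load(open(m_+"0.pkl","rb")); W=cloud(p)
        W=W-[0,0,.0007 if m_=="scene" else .0014]
        m=(abs(W[...,0]-.54)<.13)&(abs(W[...,1]-.03)<.13)&(W[...,2]>.012)&(W[...,2]<.1)
        Ps.append(W[m])
    P=np.concatenate(Ps)
    best=None
    for yaw in np.radians([-30,-40,-45,-50,-60]):
        for dx in(-.02,0,.02):
            r=minimize(cost,[.53+dx,.04,yaw],args=(P,),method="Nelder-Mead",options=dict(initial_simplex=np.array([.53+dx,.04,yaw])+np.array([[0,0,0],[.02,0,0],[0,.02,0],[0,0,.1]]),xatol=1e-5,fatol=1e-6))
            if best is None or r.fun<best.fun: best=r
    print(n,len(P),best.x[:2],np.degrees(best.x[2]),best.fun)
    if n=="both": np.save("mach.npy",best.x)
```

```text
scene 2064 [0.52652927 0.03297015] -49.54714612613807 0.3996960640335488
side 1777 [0.52857042 0.03614139] -49.54766028552748 0.35471723782814324
both 3841 [0.52859524 0.03535524] -49.54141894936313 0.41091364543108666
```

Candidates for the staple box in the scene view are the white carton at (316,182), the yellow block at (341,158) and a grey-white small box at (156,162). The close crop shows a light carton that measures 42 x 75 x 27 mm, so I choose (316,182). The yellow block is the look-alike to leave alone. Next I check that the whole plan is reachable.

```bash
cat >> h.py <<'E'
MP=np.array([.5276,.0346,0.]); MY=np.radians(-49.54)
def RZ(a): return R.from_euler("z",a)
RM=RZ(MY)
def m2w(p): return MP+RM.apply(np.asarray(p)/1000.)
def down(jaw): # tool rot, jaw dir angle
    y=np.array([np.cos(jaw),np.sin(jaw),0]);z=np.array([0,0,-1.]);return R.from_matrix(np.stack([np.cross(y,z),y,z],1))
BP=np.array([.6453,.2699,0]);BY=np.radians(-20)
CP=np.array([.4586,.3057,0]);CY=np.radians(-20.6)
TZ=.008  # tcp height over cover underside
def tool_in_cover(f): return down(np.pi/2 if f==0 else -np.pi/2)
def band(th):
    n=np.array([-np.sin(th),np.cos(th)]); hi=n@[-60,40]; lo=max(n@[-52,34],n@[-48,34]); return lo,hi
def cover_pose(th,xl,frac=.5,back=0.,yoff=0.):
    """machine pose (mm) of cover origin at tilt th with lip front-bottom at x=xl; back: retract along plate"""
    lo,hi=band(th); c=lo+(hi-4-lo)*frac
    zl=(c+np.sin(th)*xl)/np.cos(th)
    d=68+back
    return np.array([xl+d*np.cos(th),yoff,zl+d*np.sin(th)])
def tool_for(th,o,f,off=(0,0,TZ*1000)):
    Rc=RM*R.from_euler("y",-th)
    return m2w(o)+Rc.apply(np.asarray(off)/1000.), Rc*tool_in_cover(f)
E
python3 - <<'E'
from h import *
q=telemetry.read_joint_positions(); print(q)
def ik(p,r): 
    s=planner.solve_ik(p,r.as_rotvec()); return None if s is None else np.round(s,2)
for k in(0,np.pi):
    print("box",ik(BP+[0,0,.2],down(BY+k)),ik(BP+[0,0,.009],down(BY+k)),"bay",ik(m2w([1,0,12]),down(MY+np.pi/2+k)))
for f in(0,1):
    print("cover",f,ik(CP+[0,0,TZ],RZ(CY)*tool_in_cover(f)))
    for th,xl,b in((30,-66,60),(30,-66,0),(20,-68,0),(10,-69,0),(0,-70,0)):
        t=np.radians(th);p,r=tool_for(t,cover_pose(t,xl,back=b),f); print(th,b,p.round(3),ik(p,r))
E
```

```text
[-1.35613077e+00  2.20363022e-01  1.52648504e+00  2.41316256e-05
  1.39471431e+00 -1.26098901e-01]
box [ 0.28  0.41  1.33 -0.    1.4   0.63] [ 0.28  0.6   1.45 -0.    1.09  0.63] bay [-0.09  0.25  1.92  0.    0.97 -0.79]
box [ 0.28  0.41  1.33 -0.    1.4  -2.51] [ 0.28  0.6   1.45 -0.    1.09 -2.51] bay [-0.09  0.25  1.92  0.    0.97  2.35]
cover 0 [ 0.44  0.3   1.87 -0.    0.97 -0.77]
30 60 [0.554 0.004 0.1  ] [ 0.12  0.03  2.08 -0.61  0.82 -0.21]
30 0 [0.52  0.043 0.07 ] [ 0.22  0.04  2.14 -0.65  0.82 -0.06]
20 0 [0.523 0.04  0.061] [ 0.11  0.06  2.08 -0.39  0.84 -0.36]
10 0 [0.525 0.037 0.052] [ 0.01  0.12  2.   -0.17  0.92 -0.6 ]
0 0 [0.526 0.036 0.043] [-0.08  0.2   1.92  0.    1.03 -0.79]
cover 1 [ 0.44  0.3   1.87 -0.    0.97  2.38]
30 60 [0.554 0.004 0.1  ] None
30 0 [0.52  0.043 0.07 ] None
20 0 [0.523 0.04  0.061] None
10 0 [0.525 0.037 0.052] [ 0.01  0.12  2.   -0.17  0.92  2.54]
0 0 [0.526 0.036 0.043] [-0.08  0.2   1.92  0.    1.03  2.35]
```

Run:
```python
from h import *
t0=telemetry.read_clock()
r=down(BY)
arm.movep(BP+[0,0,.12],r.as_rotvec()); print("t",telemetry.read_clock()-t0)
effector.command_gripper(.062); print("t",telemetry.read_clock()-t0)
p=viewer.capture("wrist"); save(p,"w1"); 
p=viewer.capture("side"); save(p,"s1",(200,60,440,280),3)
print(telemetry.read_tool_pos(),telemetry.read_clock())
```

```text
t 3.3833
t 4.125
[0.645277   0.26993199 0.11997477] 5.925
```

View pics/w1.png

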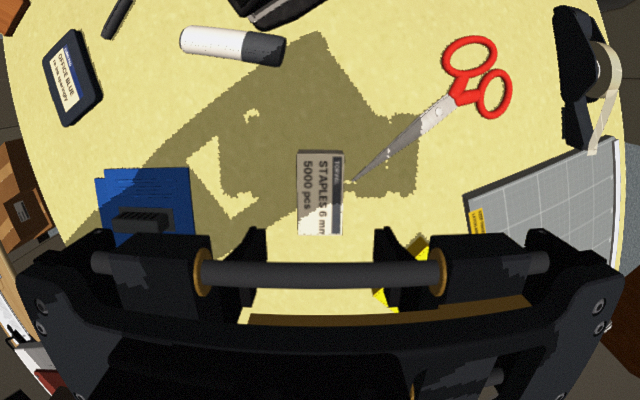

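View pics/s1.png

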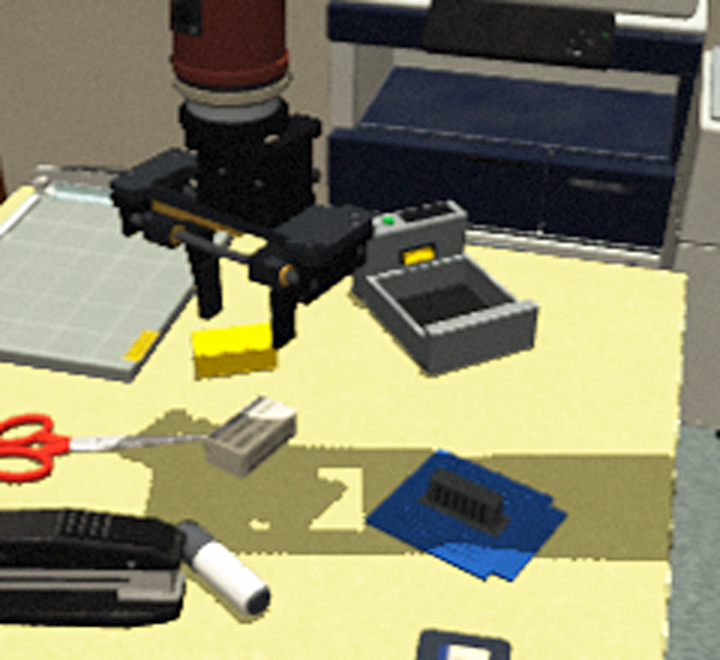

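The wrist view reads "STAPLES 5000 pcs" at (320,192), centred between the jaws. The scissor tip lies against the carton's side at (350,180), so I'll grip 13 mm off centre, away from it.

Run:
```python
from h import *
r=down(BY); g=BP-.013*RZ(BY).apply([0,1,0])
arm.move_linear(g+[0,0,.04],velocity=.15)
print(arm.move_linear(g+[0,0,.009],velocity=.08,force_limit=10))
effector.command_gripper(0.0); print(telemetry.read_width(),telemetry.read_force())
arm.move_linear(g+[0,0,.13],velocity=.2)
print(telemetry.read_width(),telemetry.read_force())
b=down(MY+np.pi/2)
arm.movep(m2w([9,0,120]),b.as_rotvec())
p=viewer.capture("side"); save(p,"s2",(240,60,440,220),3.5); p=viewer.capture("wrist"); save(p,"w2")
print(telemetry.read_clock())
```

```text
False
0.040016165235949704 [-0.21961604  0.33639988  1.68376473]
0.04028644481300885 [ 0.44330498  0.13096431 -3.40093721]
9.8167
```

View pics/s2.png

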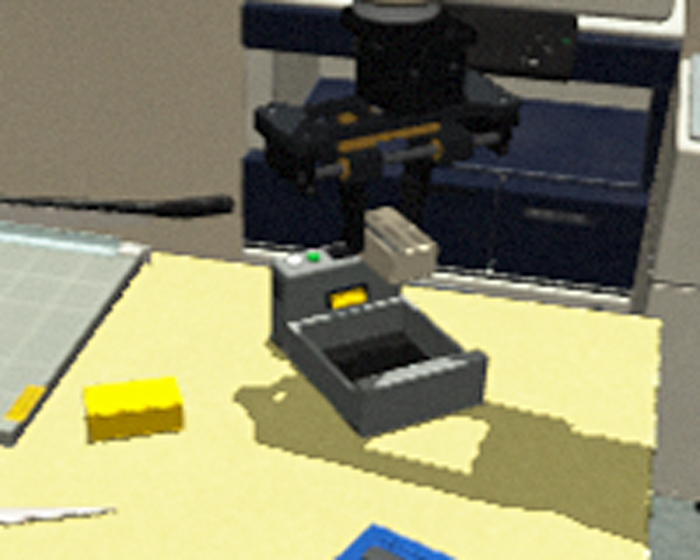

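View pics/w2.png

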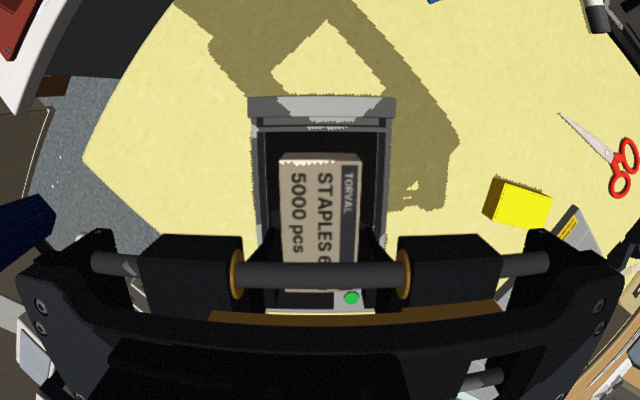

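The carton hangs level between the jaws and is centred over the bay at wrist (320,205), with the machine's axes square to the jaws. I lower it now.

Run:
```python
from h import *
arm.move_linear(m2w([9,0,45]),velocity=.15)
print(arm.move_linear(m2w([9,0,12.5]),velocity=.05,force_limit=10),telemetry.read_tool_pos()[2],telemetry.read_force())
effector.command_gripper(.055); print(telemetry.read_width())
arm.move_linear(m2w([9,0,60]),velocity=.15)
arm.move_linear(m2w([9,0,160]),velocity=.3)
r=RZ(CY)*tool_in_cover(0)
arm.movep(CP+[0,0,.11],r.as_rotvec())
p=viewer.capture("side"); save(p,"s3",(240,100,440,260),3.5); W=cloud(p)-[0,0,.0014]
m=(W[...,2]>.024)&(W[...,2]<.033); L=RM.inv().apply((W-MP)[m])*1000; L=L[(abs(L[:,0])<44)&(abs(L[:,1])<45)]
print(len(L),cv2.minAreaRect(L[:,:2].astype(np.float32)),np.percentile(L[:,2],[5,50,95]))
p=viewer.capture("wrist"); save(p,"w3")
p=viewer.capture("scene"); save(p,"sc3",(290,100,450,260),3.5)
print(telemetry.read_clock())
```

```text
True 0.012347470142000067 [-1.31367441  0.19244109  5.47462912]
0.05484952026206836
53 ((-2.43316650390625, 3.107147216796875), (69.31983184814453, 27.723609924316406), 14.405868530273438) [28.80928183 30.29469311 32.12866894]
13.95
```

View pics/s3.png

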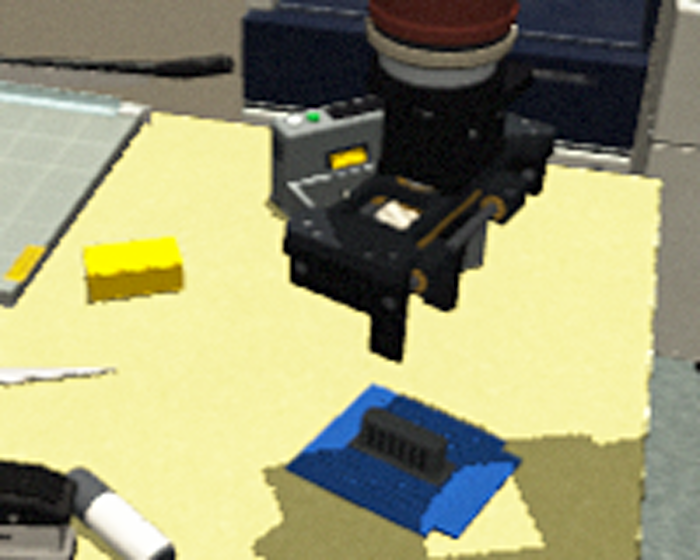

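View pics/w3.png

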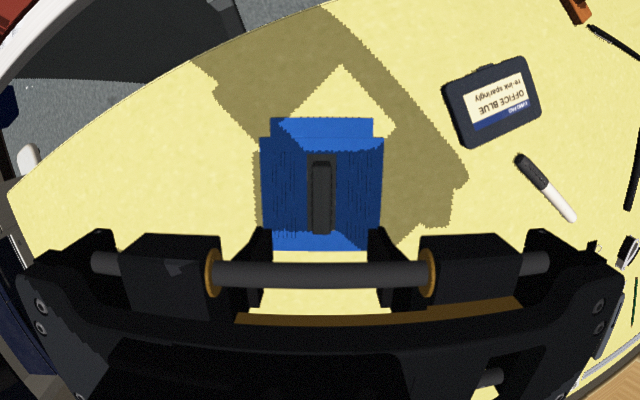

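View pics/sc3.png

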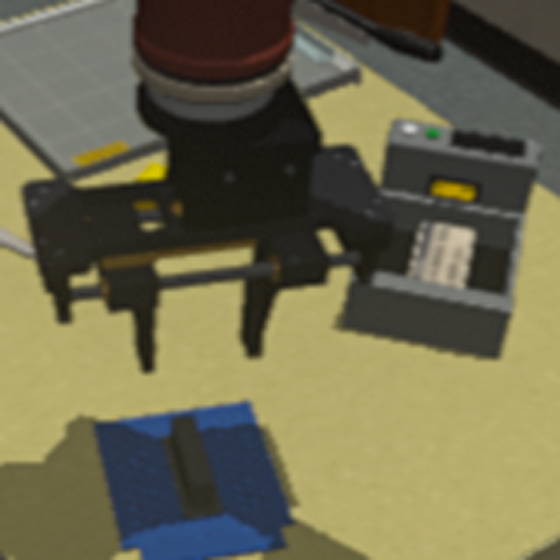

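Run:
```python
from h import *
p=viewer.capture("scene"); W=cloud(p)-[0,0,.0007]
m=(W[...,2]>.026)&(W[...,2]<.033); L=RM.inv().apply((W-MP)[m])*1000; L=L[(abs(L[:,0])<46)&(abs(L[:,1])<48)]
print(len(L),cv2.minAreaRect(L[:,:2].astype(np.float32)),np.percentile(L[:,2],[5,50,95]))
A=np.c_[L[:,:2],np.ones(len(L))]; print(np.linalg.lstsq(A,L[:,2],rcond=None)[0])
r=RZ(CY)*tool_in_cover(0)
arm.move_linear(CP+[0,0,.04],velocity=.15)
print(arm.move_linear(CP+[0,0,TZ],velocity=.05,force_limit=10),telemetry.read_tool_pos())
effector.command_gripper(0); print(telemetry.read_width(),telemetry.read_force())
arm.move_linear(CP+[0,0,.16],velocity=.15); print(telemetry.read_width(),telemetry.read_force(),telemetry.read_torque())
p=viewer.capture("side"); save(p,"s4",(240,100,440,260),3.5); np.save("s4.npy",cloud(p)); W=cloud(p)
hsv=cv2.cvtColor(p["image"],cv2.COLOR_RGB2HSV)
m=(np.linalg.norm(W[...,:2]-CP[:2],axis=-1)<.12)&(hsv[...,0]>95)&(hsv[...,0]<125)&(hsv[...,1]>120)&(W[...,2]>.1)
L=RZ(CY).inv().apply((W-CP)[m])*1000; print("cover",len(L),L.min(0),L.max(0),cv2.minAreaRect(L[:,:2].astype(np.float32)))
A=np.c_[L[:,:2],np.ones(len(L))]; print(np.linalg.lstsq(A,L[:,2],rcond=None)[0])
p=viewer.capture("wrist"); save(p,"w4")
print(telemetry.read_clock())
```

```text
256 ((-3.6066856384277344, -3.8148880004882812), (39.48503875732422, 74.69645690917969), 89.23741149902344) [28.14765114 29.75020268 31.681873  ]
[-5.27907525e-03  5.06384824e-03  2.98339694e+01]
False [0.45868504 0.30574455 0.00801123]
0.015960054378298526 [-1.02968615  0.40064289  0.54665348]
0.01562286251451079 [ 0.49197366 -0.12438197 -1.42290987] [ 0.06360585 -0.10369502  0.02980308]
cover 1332 [-68.3075614  -86.60228731 152.83396834] [ 58.82827245  93.93737333 503.62321267] ((-5.0468902587890625, 3.82342529296875), (127.21521759033203, 179.84835815429688), 0.8807224035263062)
[-2.08492925e-02  1.15473294e-01  1.69162969e+02]
17.4167
```

View pics/s4.png

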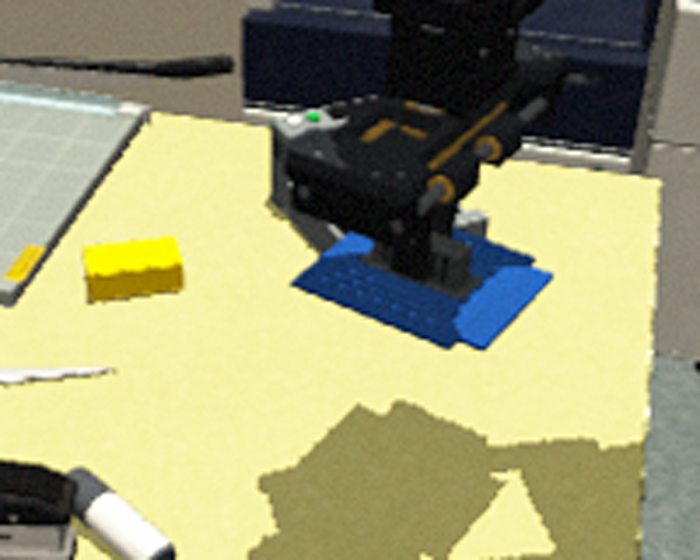

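View pics/w4.png

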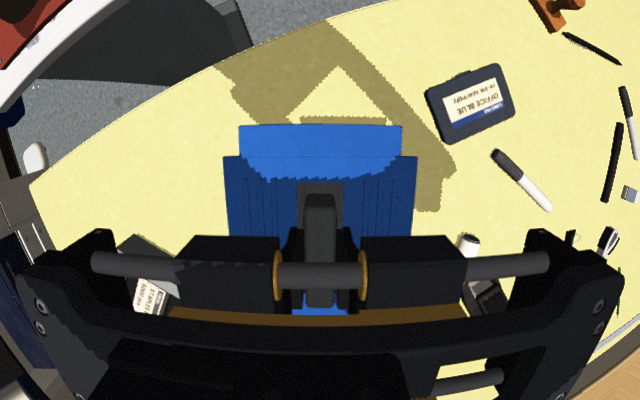

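Run:
```python
from h import *
W=np.load("s4.npy"); m=(W[...,2]>.14)&(W[...,2]<.175)
L=RZ(CY).inv().apply((W-CP)[m])*1000; L=L[(abs(L[:,0])<75)&(abs(L[:,1])<60)]
for i in range(6):
    A=np.c_[L[:,:2],np.ones(len(L))]; c=np.linalg.lstsq(A,L[:,2],rcond=None)[0]; e=L[:,2]-A@c; k=abs(e)<max(2.5*np.median(abs(e)),1); L=L[k]
print(len(L),c,L[:,:2].min(0),L[:,:2].max(0))
```

```text
1077 [ 3.95785569e-04 -3.02760184e-03  1.56327442e+02] [-68.3075614  -55.83202726] [58.56333587 56.01204167]
```

Run:
```python
from h import *
th=np.radians(30)
o=cover_pose(th,-66,back=50)
p,r=tool_for(th,o+[0,0,70],0); arm.movep(p,r.as_rotvec())
p,r=tool_for(th,o,0); print(arm.move_linear(p,velocity=.12,force_limit=12))
o=cover_pose(th,-66,back=12)
p,r=tool_for(th,o,0); print(arm.move_linear(p,velocity=.1,force_limit=12))
print(telemetry.read_force(),telemetry.read_clock())
p=viewer.capture("side"); save(p,"s5",(280,80,440,220),4); np.save("s5.npy",cloud(p))
p=viewer.capture("scene"); save(p,"sc5",(330,80,490,220),4); np.save("sc5.npy",cloud(p))
p=viewer.capture("wrist"); save(p,"w5")
```

```text
False
False
[ 0.15694409  1.32240126 -1.48174194] 19.8333
```

View pics/s5.png

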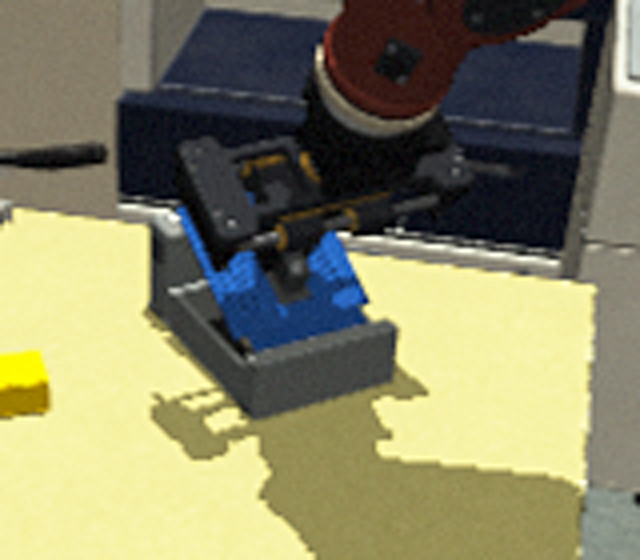

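View pics/sc5.png

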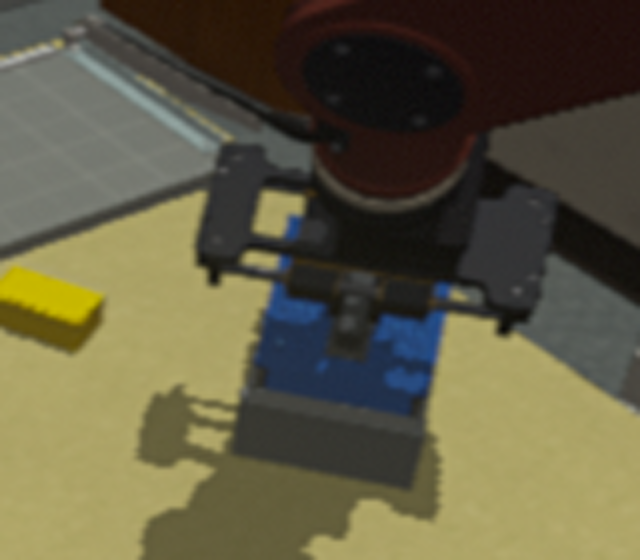

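View pics/w5.png

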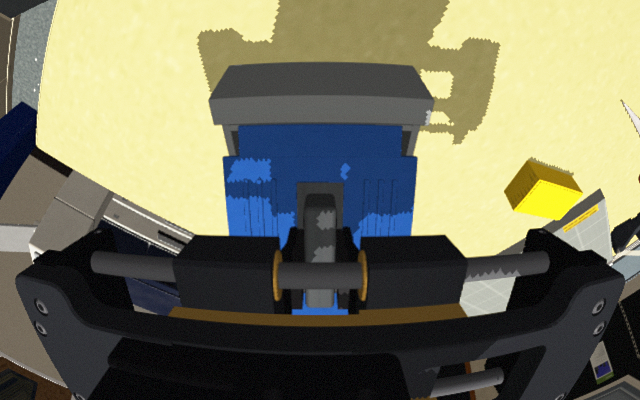

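Run:
```python
from h import *
th=np.radians(30)
for f,mp in(("side",[.52857,.03614,.0014]),("scene",[.52653,.03297,.0007])):
    W=np.load({"side":"s5.npy","scene":"sc5.npy"}[f]); L=RM.inv().apply((W-mp).reshape(-1,3))*1000
    n=np.array([-np.sin(th),0,np.cos(th)]); d=L@n
    k=(L[:,0]>-50)&(L[:,0]<0)&(abs(L[:,1])<54)&(abs(d-62)<8); P=L[k]
    for i in range(6):
        A=np.c_[P[:,:2],np.ones(len(P))]; c=np.linalg.lstsq(A,P[:,2],rcond=None)[0]; e=P[:,2]-A@c; P=P[abs(e)<max(2.5*np.median(abs(e)),1)]
    print(f,len(P),"tilt",np.degrees(np.arctan(c[0])),"side slope",c[1],"top offset",np.median(P@n),"expect",np.mean(band(th))+2, "yrange",np.percentile(P[:,1],[.5,99.5]))
    k=(L[:,0]>-74)&(L[:,0]<-62)&(abs(L[:,1])<54)&(abs(L[:,2]-46)<5); print(" overhang z",np.median(L[k][:,2]))
```

```text
side 495 tilt 30.511663873501206 side slope 0.006547682949445743 top offset 62.20440922820139 expect 62.042939940024226 yrange [-53.54533895  53.04175194]
 overhang z 46.40200636012605
scene 726 tilt 30.954163726158285 side slope 0.004003892495532568 top offset 61.951577277790065 expect 62.042939940024226 yrange [-53.37728052  53.29070211]
 overhang z 45.81613195344784
```

Run:
```python
from h import *
Y=0.7
def go(thd,xl,frac,v,fl):
    th=np.radians(thd); p,r=tool_for(th,cover_pose(th,xl,frac,yoff=Y),0)
    s=arm.move_linear(p,frame=r.as_rotvec(),velocity=v,force_limit=fl); print(thd,s,telemetry.read_force().round(1) if hasattr(telemetry.read_force(),'round') else telemetry.read_force()); return s
if not go(30,-66,.5,.04,10):
    arm.dwell(.2)
    for t,x in((25,-67),(20,-68),(15,-68.5),(12,-69)):
        if go(t,x,.5,.03,12): break
print(telemetry.read_clock(),telemetry.read_width())
p=viewer.capture("side"); save(p,"s6",(280,80,440,220),4); np.save("s5.npy",cloud(p))
p=viewer.capture("wrist"); save(p,"w6")
```

```text
30 False [-0.6 -0.5 -0.4]
25 False [ 0.1 -0.8 -1.8]
20 False [ 0.  -0.1 -1.3]
15 False [-0.4 -0.6 -1.4]
12 False [ 0.7  0.9 -1.6]
21.8083 0.015780016632862492
```

View pics/s6.png

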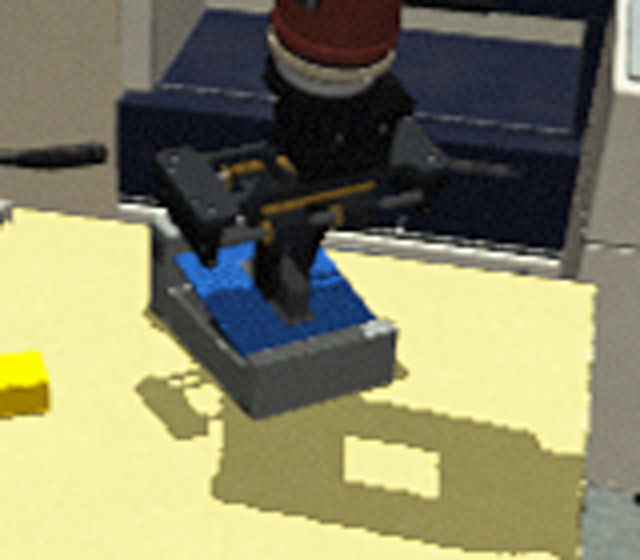

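View pics/w6.png

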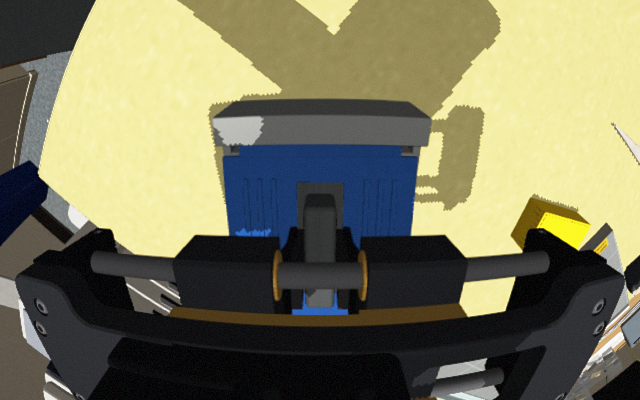

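The lip is under the overhang, square to it, and the tilt is 12° with no contact force. I carry on swinging down and press.

Run:
```python
from h import *
Y=0.7
def go(thd,xl,frac,v,fl,dz=0):
    th=np.radians(thd); p,r=tool_for(th,cover_pose(th,xl,frac,yoff=Y)+[0,0,dz],0)
    s=arm.move_linear(p,frame=r.as_rotvec(),velocity=v,force_limit=fl); print(thd,s,telemetry.read_force().round(1),telemetry.read_torque().round(2)); return s
for t,x,f in((8,-69.5,.5),(5,-69.7,.5),(3,-70,.5),(1.5,-70,.4),(0,-70,.1)):
    if go(t,x,f,.02,25): break
print(telemetry.read_clock(),telemetry.read_width())
p=viewer.capture("side"); save(p,"s7",(280,80,440,220),4)
W=cloud(p); L=RM.inv().apply((W-[.52857,.03614,.0014]).reshape(-1,3))*1000
P=L[(L[:,0]>-48)&(L[:,0]<48)&(abs(L[:,1])<52)&(abs(L[:,1])>14)&(L[:,2]>25)&(L[:,2]<60)]
for i in range(8):
    A=np.c_[P[:,:2],np.ones(len(P))]; c=np.linalg.lstsq(A,P[:,2],rcond=None)[0]; e=P[:,2]-A@c; P=P[abs(e)<max(2.5*np.median(abs(e)),1)]
print(len(P),"tilt",np.degrees(np.arctan(c[:2])),c)
p=viewer.capture("wrist"); save(p,"w7")
```

```text
8 False [ 0.4  0.7 -1.7] [ 0.14 -0.1  -0.  ]
5 False [-1.2  2.8  0.1] [ 0.43 -0.08  0.08]
3 False [ 0.   2.7 -2.1] [ 0.56 -0.08  0.13]
1.5 False [-1.1  3.2 -1.7] [0.51 0.03 0.04]
0 False [ 0.2 -0.5 -1.1] [ 0.15 -0.1   0.02]
23.2917 0.015940683714578144
262 tilt [ 0.46553061 -0.21503663] [ 8.12522065e-03 -3.75311480e-03  3.89541615e+01]
```

View pics/s7.png

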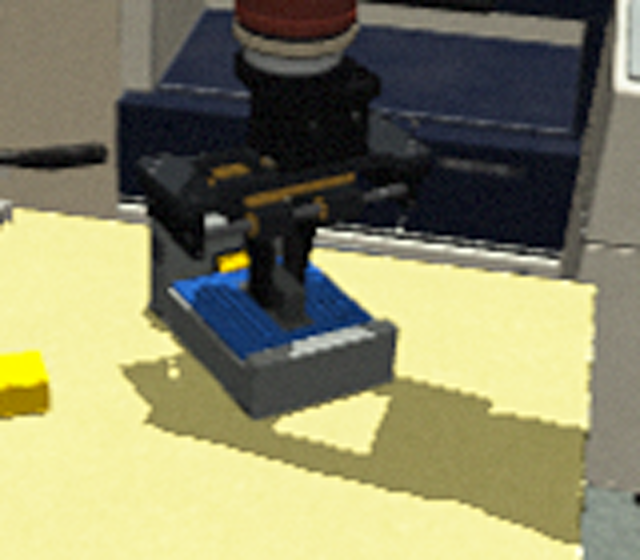

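The torque rose on the latch ramp and dropped back at 0°, so it has probably snapped. I release, press once more at the rear with closed fingers, and inspect.

Run:
```python
from h import *
effector.command_gripper(.045)
p0=np.array(telemetry.read_tool_pos())
arm.move_linear(p0+[0,0,.09],velocity=.15)
effector.command_gripper(0)
q=down(MY+np.pi/2)
arm.move_linear(m2w([40,0,75]),velocity=.15)
print(arm.move_linear(m2w([40,0,36]),velocity=.03,force_limit=14),telemetry.read_tool_pos(),telemetry.read_force())
arm.dwell(.2)
arm.move_linear(m2w([40,0,150]),velocity=.2)
arm.movep([.45,-.25,.3],q.as_rotvec())
for n,mp in(("side",[.52857,.03614,.0014]),("scene",[.52653,.03297,.0007])):
    p=viewer.capture(n); save(p,n+"8",(280,80,440,220) if n=="side" else (350,100,510,240),4)
    W=cloud(p); L=RM.inv().apply((W-mp).reshape(-1,3))*1000
    P=L[(L[:,0]>-48)&(L[:,0]<48)&(abs(L[:,1])<52)&(abs(L[:,1])>14)&(L[:,2]>25)&(L[:,2]<60)]
    for i in range(8):
        A=np.c_[P[:,:2],np.ones(len(P))]; c=np.linalg.lstsq(A,P[:,2],rcond=None)[0]; e=P[:,2]-A@c; P=P[abs(e)<max(2.5*np.median(abs(e)),1)]
    print(n,len(P),"tilt",np.degrees(np.arctan(c[:2])),c)
    F=L[(abs(L[:,0])<45)&(abs(L[:,1])<20)&(abs(L[:,2]-64)<4)]; print("fin",cv2.minAreaRect(F[:,:2].astype(np.float32)),np.median(F[:,2]))
    for t in("glue","inkpad","marker"):
        print(t,[(np.round(x["at"]),W[int(x["at"][1]),int(x["at"][0])].round(3)) for x in place_of(t,p)][:1])
print(telemetry.read_clock())
```

```text
True [0.55317048 0.00430572 0.0383733 ] [-1.06346033 -0.05018877  6.03426307]
side 350 tilt [ 0.14347997 -0.02486339] [ 2.50420319e-03 -4.33948082e-04  3.87561836e+01]
fin ((-3.1067047119140625, -0.43431663513183594), (17.389257431030273, 63.35390853881836), 86.60807037353516) 63.978383037631644
glue [(array([278., 256.]), array([0.598, 0.448, 0.026]))]
inkpad [(array([356., 294.]), array([0.423, 0.502, 0.019]))]
marker [(array([293., 304.]), array([0.539, 0.54 , 0.001]))]
scene 592 tilt [0.04126091 0.02377185] [7.20138832e-04 4.14897063e-04 3.81360734e+01]
fin ((-4.147453308105469, -0.750178337097168), (63.844417572021484, 15.867328643798828), 0.47138750553131104) 63.42086975292159
glue [(array([265., 209.]), array([0.612, 0.427, 0.028]))]
inkpad [(array([275., 282.]), array([0.421, 0.495, 0.018]))]
marker [(array([234., 256.]), array([0.532, 0.539, 0.011]))]
30.1917
```

View pics/side8.png

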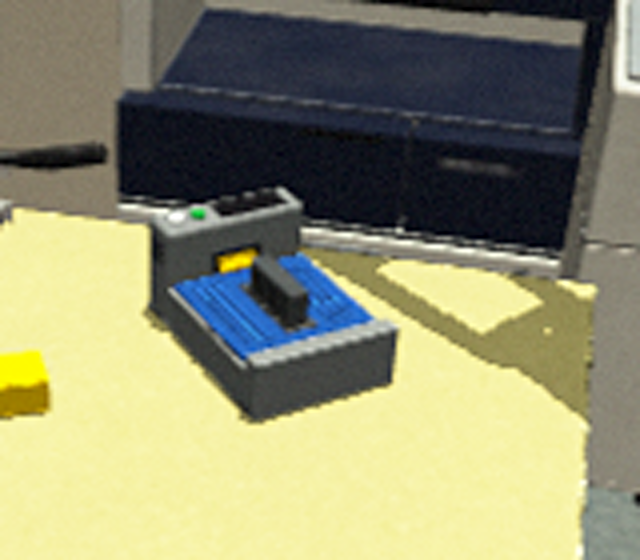

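View pics/scene8.png

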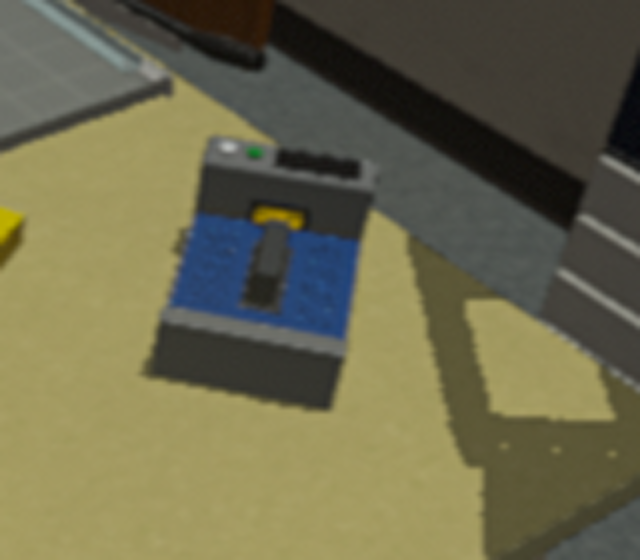

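Run:
```python
from h import *
import pickle
for n,mp in(("side",[.52857,.03614,.0014]),("scene",[.52653,.03297,.0007])):
  for k in(0,1):
    p=viewer.capture(n) if k else pickle.load(open(n+"0.pkl","rb"))
    W=cloud(p); L=RM.inv().apply((W-mp).reshape(-1,3)).reshape(W.shape)*1000
    hsv=cv2.cvtColor(p["image"],cv2.COLOR_RGB2HSV)
    m=(hsv[...,0]>18)&(hsv[...,0]<32)&(hsv[...,1]>170)&(abs(L[...,1])<20)&(L[...,0]>40)&(L[...,0]<75)&(L[...,2]>34)&(L[...,2]<60)
    q=L[m]; lo=q[q[:,2]<46]; print(n,"after" if k else "before",len(q),"x pct",np.percentile(q[:,0],[10,50,90]).round(1),"low x",np.median(lo[:,0]).round(1),"z",np.percentile(q[:,2],[2,98]).round(1))
```

```text
side before 47 x pct [52.  54.8 58.3] low x 54.0 z [35.4 51. ]
side after 39 x pct [52.2 54.4 58.1] low x 53.7 z [39.1 50.9]
scene before 57 x pct [51.8 55.  57.7] low x 54.1 z [40.1 51. ]
scene after 45 x pct [52.6 55.8 58.2] low x 55.4 z [39.8 51.6]
```

The cover lies flat and the latch is back at its starting reach to within about 1 mm, so I hand in.

```bash
python3 -c "
from h import *
workorder.sign_off(); print(telemetry.read_clock(), telemetry.read_force())"
```

```text
the job is handed in; nothing more can be done
the job is handed in; nothing more can be done
```

I put the staple carton flat in the bay, hooked the cover's lip in at 30°, swung it down onto the latch, released it, and pressed its rear once more. The job was handed in with the arm well clear of everything, about 31 s into the 64 s allowed; sign-off gives no verdict.

**Last checks**
- **Staple box:** with the cover still off, it lay flat. Its top was at machine z 29.8 mm against an expected 30, and its centre was near x -4, y -4 mm in the machine frame.
- **Cover:** both cameras show it flat, at 0.04° and 0.14° of tilt. Its top was at z 38.1 and 38.8 mm, against a nominal 38.
- **Latch:** the side camera shows it as far out as at the start. The scene camera reads it about 1 mm further back, which is within its noise.
- **Cover position:** the cameras put the fin's middle at x -3.1 and -4.1 mm, against a nominal -2. That is 1 to 2 mm towards the front, but still inside the allowed range for the lip.
- **Bystanders:** glue, ink pad and marker read within about 15 mm of their first readings, and the arm never came near them.

The scissor tip lay against the staple box, so I gripped the box 13 mm off centre to avoid it.

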